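Change the air line over from vacuum pump to compressor through centre off

TASK

Change the air line over from vacuum pump to compressor with the lever that has the straight upright grip, not the one with the ball knob: move it away from its near end to centre off, where it stops, and leave it at rest there for at least a second while the pump runs down. Then take it across to the left through its hidden gate and on to the far end until it is fully home. Feel for the stops without forcing them, leave the ball-knob lever and the other things on the counter alone, and let go at the end.

Things in the scene. Friction and masses are not known exactly. Their poses are not given: they have to be found in the camera images.
- valve: Grey valve box of the changeover lever, 160 (x) x 120 (y) x 125 high, black rubber seal in its top; fixed, may be the left or the right box. Origin: centre of its underside. Its +x points from the near end (vacuum pump) to the far end (compressor), within 0.35 rad of the world's +x; +y is to the left of that; z up.
- stick: Changeover lever: 12 mm steel rod through the seal, with an upright plain wooden cylindrical grip, diameter 28, 50 high. Origin: centre of the grip, 200 mm up the rod from its pivot, which is 5 mm above the centre of the box's underside. Stays where it is left; 2.5 to 5 N at the grip moves it; closed fingers pushing it from the side will do. Never load it with more than 40 N.
- grip (a point): The same point, centre of the lever's grip (diameter 28, 50 high), 188 to 205 mm above the table by its tilt; z along the rod. The rod runs in a Z-shaped gate hidden under the seal: right-hand slot (box -y) from near end to middle, crossing to the left in the middle, left-hand slot (box +y) on to the far end.
- fore (a joint): Lever tilt along the box's x, rad, positive to the far end; 1 rad is 200 mm at the grip. Starts between -0.28 and -0.21. Pushed along +x it meets a solid stop at the crossing: centre off. Where that lies (-0.06 to +0.11) differs each time and cannot be seen, only felt. There it can only go across to +y. Far end: solid stop at +0.28, home above 0.25.
- side (a joint): Lever tilt along the box's y, rad, positive to the left (+y): about -0.11 in the right-hand slot, +0.11 in the left-hand slot, each with 0.025 of play either way. In the crossing it slides over to a solid stop on the left, 35 to 55 mm further at the grip.
- twin: The other valve box, the same size and look, origin at the centre of its underside; carries the ball-knob lever, which must be left alone.
- ball (a point): Centre of the ball knob (plain wood, diameter 42) of the other box's lever, about 180 mm above the table.
- spatula: Bystander: steel-bladed spatula with a handle, 190 long, lying flat beyond the valve boxes. Origin at the middle of its length.
- jar: Bystander: closed glass jar, diameter 60, 75 high, blue cap, standing between the two boxes. Origin at the centre of its underside.
- beaker: Bystander: empty clear plastic beaker, rim diameter 90, 140 high, standing beyond the boxes. Origin at the centre of its underside.
- mixbowl: Bystander: small rubber mixing bowl, diameter 110, 50 high. Origin at the centre of its underside.
- carton: Bystander: paper carton 110 x 80 x 70. Origin at the centre of its underside.
- tin: Bystander: closed metal tin, diameter 70, 90 high. Origin at the centre of its underside.
- mould: Bystander: round plaster mould, diameter 84, 24 high. Origin at the centre of its underside.

How it is judged:
By the outcome, as a careful person would: the job done as asked, in the order asked, and still so for the second after the job is handed in, with the robot touching nothing.
It also fails if it takes over 58 s, if anything falls off the work surface, if the arm or the gripper's body presses on something with over 40 N, if the wrist force passes 120 N, or if a joint passes its speed limit or range.

ROBOT

A 6-joint arm with a two-finger parallel gripper is mounted at the origin on the work surface. World frame = base frame: x ahead of the robot, y to its left, z up, the work surface at z = 0. Lengths are in m, angles in rad, forces in N, time in s.
With the tool pointing down it reaches from about 0.275 to 0.825 m from the base axis. Payload 4.9 kg.
Tool frame: the origin (TCP) lies between the finger pads; the fingertips stand 8 mm ahead of it and the grasp point (between the pads) lies 11 mm behind it; z points along the fingers, y is the line along which they close (so a half turn about z gives the same grasp; the last joint's range is limited). The gripper opens to 85 mm and grips with 20 to 120 N. Pads are 22 mm wide; open, the fingers measure 114 mm over their backs; the gripper's body (76 mm by 85 mm) begins 54 mm behind the grasp point. The pads swing forward as they close: fully open they stand 13 mm farther back than shut.
Start: joints at [-0.134, 0.326, -0.193, 1.052, 0, 1.437], TCP at [0.55, 0, 0.239] pointing down, gripper open.
Joint ranges: [-2.65, 2.65], [-0.97, 1.79], [-1.3, 1.35], [-1.93, 2.1], [-1.47, 1.37], [-3.14, 3.14]. Speed limits (rad/s): [2.57, 2.57, 3.14, 3.14, 3.14, 3.14].

INTERFACE

Orientations are given as [roll, pitch, yaw] about the fixed x, y, z axes, in that order (R = Rz(yaw) Ry(pitch) Rx(roll)).
In Python, from station import r gives the robot as it stands. The module is installed in compiled form; this text tells all that it offers. Calls block until the motion is done:
- r.move_pose(position, orientation): joint-space move of the TCP to a pose.
- r.move_linear(position, rotation=None, speed=0.15): straight line of the TCP; rotation=None keeps the orientation; speed is the mean speed in m/s.
- r.goto_joints(angles): joint-space move.
- r.grip(opening): opening from 0.0 (shut) to 1.0 (fully open); the grip force is fixed at half the most; returns when the fingers have stopped.
- r.hold(seconds).
- r.inverse_kinematics(position, orientation): joint angles nearest the present ones, or None.
- r.camera(name): name is "scene" or "side" or "wrist"; returns a dict with "pixels" (384x512x3 uint8, red, green, blue), "camera_matrix" (3x3 intrinsics, pixels), "extrinsics" (4x4, takes a point from camera to world coordinates). Camera axes: x right, y up, looking along -z (the intrinsics and any distortion apply to the point x, -y, -z); pixel columns grow to the right and rows downward; lengths in m; the calibration is good to about 2 mm. A picture is of the moment at which its call begins. There is no depth.
A pose or a line that the arm cannot do raises r.Unreachable and nothing moves.
- r.job_done(): hands the job in; it is judged then, once.
Readings, each from a call of its own:
- r.get_clock(): time.
- r.get_joint_pos(): joint angles.
- r.get_qd(): joint speeds.
- r.get_joint_efforts(): joint torques, N m.
- r.get_eef_pos(): TCP position.
- r.get_tcp_rot(): TCP orientation.
- r.get_ft_force(): force on the tool from outside, world axes, zero at the start.
- r.get_moment(): the same for the moment, N m.
- r.get_width(): opening from 0.0 (shut) to 1.0 (fully open).
- r.get_grip_force(): force on a finger pad.
Only numpy, scipy, OpenCV 4.12 (cv2) and the standard library are available. Lean on these libraries where they do the work, as an engineer would, in place of code of your own. Each camera call takes 0.05 s, during which the arm holds its last target. There are 200 camera calls.

## Working session

There is one attempt and no reset: what is moved stays moved. The work goes in short steps, each a Python script; the robot and the scene stay as the last script left them, time stands still between calls to the robot, and variables do not carry over. Pictures are saved under pics/ and viewed, at most 10 in all, crops included, and the job is handed in when it is done.

```bash
mkdir -p pics
python3 - <<'E'
from station import r
import cv2,numpy as np
np.set_printoptions(precision=4,suppress=True)
a=[]
for n in("scene","side"):
    c=r.camera(n);cv2.imwrite(f"pics/{n}0.png",c["pixels"][:,:,::-1]);print(n,c["camera_matrix"],c["extrinsics"],[k for k in c])
    np.savez(f"{n}0.npz",**{k:c[k] for k in("pixels","camera_matrix","extrinsics")})
print(r.get_clock(),r.get_tcp_rot(),r.get_ft_force())
E
```

```text
scene [[483.3241   0.     257.5161]
 [  0.     483.3241 197.2668]
 [  0.       0.       1.    ]] [[-0.3141 -0.7103  0.6299  1.349 ]
 [ 0.9493 -0.2275  0.2169  0.2716]
 [-0.0108  0.6661  0.7458  1.0683]
 [ 0.      0.      0.      1.    ]] ['pixels', 'camera_matrix', 'extrinsics']
side [[472.8193   0.     252.3483]
 [  0.     472.8193 194.8722]
 [  0.       0.       1.    ]] [[ 0.6595 -0.5815  0.4765  1.25  ]
 [ 0.7517  0.504  -0.4253 -0.6403]
 [ 0.0072  0.6387  0.7695  1.2969]
 [ 0.      0.      0.      1.    ]] ['pixels', 'camera_matrix', 'extrinsics']
0.1 [-3.14   -0.0002  1.5708] [ 0.3708 -0.146   0.7607]
```

View pics/scene0.png

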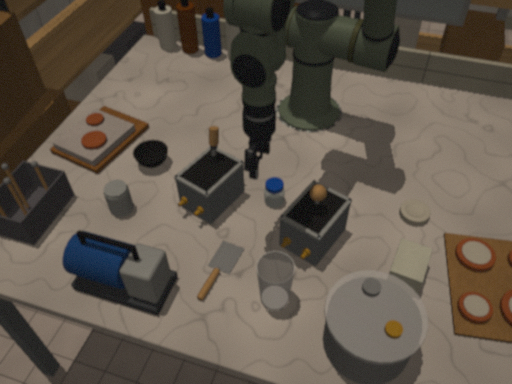

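View pics/side0.png

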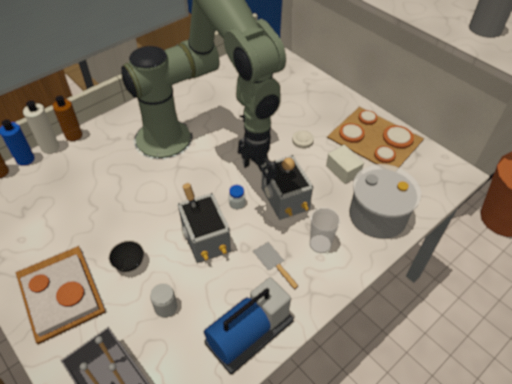

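The upright grip is on the scene-left box, at scene (213,136) and side (189,192). The ball knob is at scene (319,193) and side (288,163). I'll zoom in on the target box in both views.

Run:
```python
import cv2,numpy as np
a=cv2.imread("pics/scene0.png")[115:225,160:270];b=cv2.imread("pics/side0.png")[170:270,165:245]
a=cv2.resize(a,None,fx=4,fy=4,interpolation=3)
b=cv2.resize(b,None,fx=4,fy=4,interpolation=3)
b=cv2.copyMakeBorder(b,0,40,0,0,0)
cv2.imwrite("pics/crop.png",np.hstack([a,b]))
```

```text
(no output)
```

View pics/crop.png

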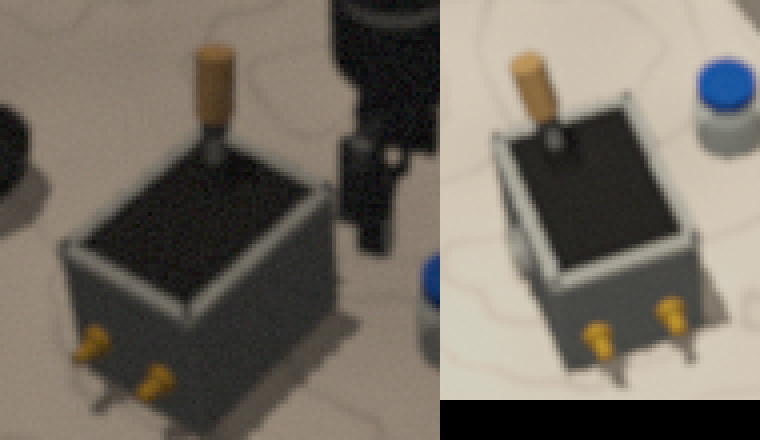

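```bash
cat > geo.py <<'E'
import numpy as np
C={n:np.load(f"{n}0.npz") for n in("scene","side")}
def ray(c,uv):
    K,E=c["camera_matrix"],c["extrinsics"]
    d=np.linalg.solve(K,[uv[0],uv[1],1]);d=E[:3,:3]@(d*[1,-1,-1]);return E[:3,3],d/np.linalg.norm(d)
def plane(c,uv,z):
    o,d=ray(c,uv);return o+d*(z-o[2])/d[2]
def tri(rays):
    A=sum(np.eye(3)-np.outer(d,d) for o,d in rays);b=sum((np.eye(3)-np.outer(d,d))@o for o,d in rays)
    return np.linalg.solve(A,b)
E
python3 - <<'E'
from geo import *
np.set_printoptions(precision=4,suppress=True)
S=np.array([(62,245),(187,318),(328,190),(208,132)])/4+[160,115]
D=np.array([(118,282),(252,238),(188,97),(57,137)])/4+[165,170]
for n,P in(("scene",S),("side",D)):
    p=np.array([plane(C[n],u,.125) for u in P]);x=(p[0]+p[1]-p[2]-p[3]);y=(p[1]+p[2]-p[0]-p[3])
    print(n,p,p.mean(0),np.arctan2(x[1],x[0]),np.arctan2(-y[0],y[1]),np.linalg.norm(x)/2,np.linalg.norm(y)/2)
for nm,s,d in(("grip",(160+215/4,115+85/4),(165+95/4,170+90/4)),("ball",(319,193),(288,163)),("jarcap",(275,185),(237,189))):
    rs=[ray(C["scene"],s),ray(C["side"],d)];q=tri(rs);print(nm,q,[np.linalg.norm(np.cross(q-o,v)) for o,v in rs])
E
```

```text
scene [[ 0.5475 -0.2401  0.125 ]
 [ 0.5837 -0.1332  0.125 ]
 [ 0.4416 -0.085   0.125 ]
 [ 0.4114 -0.1876  0.125 ]] [ 0.4961 -0.1615  0.125 ] -0.34731858061919196 -0.30725742860626637 0.1479151987054335 0.10987661559713183
side [[ 0.5442 -0.2392  0.125 ]
 [ 0.5786 -0.1384  0.125 ]
 [ 0.4372 -0.089   0.125 ]
 [ 0.4018 -0.1927  0.125 ]] [ 0.4904 -0.1649  0.125 ] -0.32581433861532855 -0.3287596933740162 0.1497989100237694 0.10805015412007954
grip [ 0.4306 -0.169   0.1903] [np.float64(2.5902869383980622e-05), np.float64(2.590286938400937e-05)]
ball [0.5338 0.154  0.1776] [np.float64(0.0020387542857030665), np.float64(0.0020387542857029854)]
jarcap [0.4404 0.0138 0.0691] [np.float64(0.003938481604453815), np.float64(0.003938481604453706)]
```

The target box centre is about (0.493, -0.163) with yaw -0.33. The grip is at box (-57, -26) mm. Next I'll push it from behind with closed fingers, checking force at each step.

```bash
cat > h.py <<'E'
from station import r
import numpy as np, json
np.set_printoptions(precision=4,suppress=True)
O=np.array([.493,-.163]);yaw=-.33
ex=np.array([np.cos(yaw),np.sin(yaw)]);ey=np.array([-ex[1],ex[0]])
ROT=[np.pi,0,yaw];Z=.19
def W(x,y,z=Z): return [*(O+x*ex+y*ey),z]
def B(): p=np.array(r.get_eef_pos());return np.array([(p[:2]-O)@ex,(p[:2]-O)@ey,p[2]])
def F(): f=np.array(r.get_ft_force());return np.array([f[:2]@ex,f[:2]@ey,f[2]])
def go(x,y,z=Z,s=.1): r.move_linear(W(x,y,z),speed=s)
def push(x,y,d,n,step=.001,s=.03,lim=9):
    """step along box direction d until force against d exceeds lim"""
    d=np.array(d);f0=F()[:2];log=[]
    for i in range(1,n+1):
        q=np.array([x,y])+d*step*i;go(*q,s=s)
        f=-(F()[:2]-f0)@d;log.append(round(float(f),1))
        if f>lim: break
    print("push",log,"stop at",B(),F()-[*f0,0],"t",r.get_clock());return q,f>lim
E
python3 - <<'E'
from h import *
r.grip(0.0)
r.move_linear([.55,0,.30],speed=.2)
r.move_pose(W(-.11,-.026,.29),ROT)
print(r.get_clock(),B(),r.get_joint_pos())
go(-.11,-.026,s=.12)
print(r.get_clock(),B(),F())
push(-.11,-.026,(1,0),30,lim=1.5)
import cv2
for n in("scene","side"):
    c=r.camera(n);cv2.imwrite(f"pics/{n}1.png",c["pixels"][:,:,::-1])
a=cv2.imread("pics/scene1.png")[95:225,150:290];b=cv2.imread("pics/side1.png")[140:270,150:250]
cv2.imwrite("pics/crop1.png",cv2.resize(np.hstack([a,b]),None,fx=3,fy=3,interpolation=3))
E
```

```text
2.6417 [-0.11   -0.0258  0.2896] [-0.5602  0.0298 -0.4279  1.1137  0.0002  2.9104]
3.625 [-0.1095 -0.026   0.1905] [ 0.2518 -0.3116  0.3507]
push [0.5, 0.0, -0.5, 0.8, 0.8, -0.2, 0.2, 0.7, 0.1, 0.7, 0.5, 0.0, -0.8, 0.8, -0.2, 0.0, 1.5, -0.3, 1.7] stop at [-0.0909 -0.026   0.19  ] [-1.6772  1.0153  0.03  ] t 8.375
```

View pics/crop1.png

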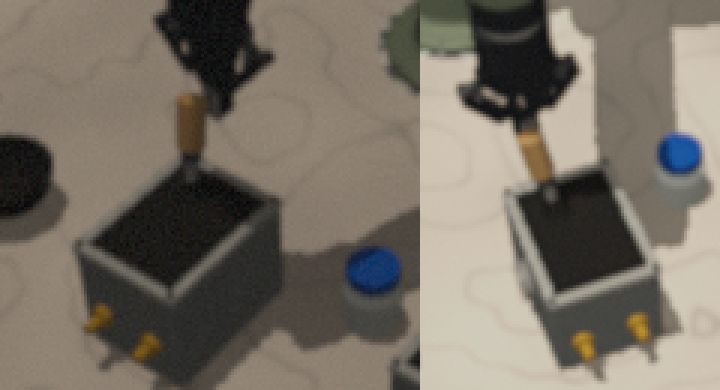

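The closed fingers are right behind the grip and lined up with it: grip at crop (190,120), fingers just up and to the right. Pushing on to centre off.

Run:
```python
from h import *
b=B();q,s=push(b[0],-.026,(1,0),18,step=.002,s=.04)
if not s: q,s=push(q[0],-.026,(1,0),46,step=.001,s=.03)
print(s,q)
if s:
    go(q[0]-.008,q[1],s=.05);print(r.get_clock(),B(),F())
    r.hold(1.6);print(r.get_clock())
    import cv2
    for n in("scene","side"):
        c=r.camera(n);cv2.imwrite(f"pics/{n}2.png",c["pixels"][:,:,::-1])
    a=cv2.imread("pics/scene2.png")[95:225,150:290];b=cv2.imread("pics/side2.png")[140:270,150:250]
    cv2.imwrite("pics/crop2.png",cv2.resize(np.hstack([a,b]),None,fx=3,fy=3,interpolation=3))
```

```text
push [0.6, 0.6, 0.5, 3.2, 3.5, 3.6, 2.6, 2.6, 2.9, 3.0, 3.9, 4.4, 5.7, 4.5, 5.8, 6.1, 6.9, 6.8] stop at [-0.0527 -0.027   0.1928] [-6.8187 -1.831  18.9163] t 12.975
push [0.0, -0.4, -0.4, -0.9, -0.3, -1.2, -0.3, -0.7, 0.2, -0.8, 0.2, -0.1, -0.8, -1.1, -0.5, -1.0, -1.3, -1.7, -1.1, -1.8, -5.6, -5.3, -3.2, -3.7, -4.4, -4.5, -4.2, -2.8, -1.8, -0.1, 2.5, 3.8, 7.1, 9.1] stop at [-0.0259 -0.0267  0.1889] [-9.0505 -1.008   5.63  ] t 21.475
True [-0.021 -0.026]
21.7833 [-0.0279 -0.026   0.1905] [-0.1899  0.7654  0.7301]
23.3833
```

View pics/crop2.png

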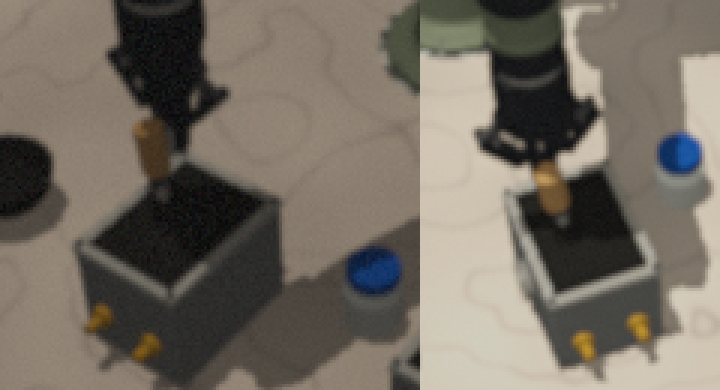

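Run:
```python
import h; from h import *; from geo import *
for s,d in(((150+190/3,95+124/3),(150+117/3,140+158/3)),((150+153/3,95+150/3),(150+130/3,140+188/3))):
    rs=[ray(C["scene"],s),ray(C["side"],d)];q=tri(rs);print(q,(q[:2]-O)@ex,(q[:2]-O)@ey)
h.Z=.207
def go(x,y,z=.207,s=.1): r.move_linear(W(x,y,z),speed=s)
h.go=go
go(-.033,-.026,s=.1)
q,s=push(-.033,-.026,(1,0),16,step=.0015,s=.04,lim=8.5)
go(q[0]-.012,q[1],s=.1);r.hold(1.3);print(s,r.get_clock(),B(),F())
j=r.get_joint_pos();print([r.inverse_kinematics(W(x,y,.207),ROT) is not None for x,y in((-.0,-.075),(0,0),(.05,.02))])
```

```text
[ 0.4325 -0.1693  0.1916] -0.0551520369444986 -0.02559372589158641
[ 0.4779 -0.1856  0.1963] -0.006919555008005429 -0.026259906676248036
push [-0.0, 0.6, 0.0, -0.2, 0.7, 5.0, 8.8] stop at [-0.0246 -0.026   0.2069] [-8.8423 -0.4679  6.751 ] t 25.5583
True 27.125 [-0.0345 -0.026   0.207 ] [-0.2549  0.3564 -0.3041]
[True, True, True]
```

Run:
```python
import h; from h import *
def go(x,y,z=.207,s=.1): r.move_linear(W(x,y,z),speed=s)
h.go=go
go(-.0345,-.078,s=.15);go(-.002,-.078,s=.15)
q,s=push(-.002,-.078,(0,1),36,step=.0025,s=.06,lim=9)
go(q[0],q[1]-.016,s=.1);print(s,q,r.get_clock(),B(),F())
import cv2
for n in("scene","side"):
    c=r.camera(n);cv2.imwrite(f"pics/{n}3.png",c["pixels"][:,:,::-1])
a=cv2.imread("pics/scene3.png")[95:225,150:290];b=cv2.imread("pics/side3.png")[140:270,150:250]
cv2.imwrite("pics/crop3.png",cv2.resize(np.hstack([a,b]),None,fx=3,fy=3,interpolation=3))
```

```text
push [-0.1, 0.2, 0.6, 0.1, -0.0, -0.0, -0.1, 0.7, 1.3, 2.7, 3.0, 2.1, 2.7, 2.4, 2.7, 2.0, 2.2, 2.6, 2.4, 2.0, 2.2, 2.2, 2.0, 1.9, 2.7, 2.3, 1.8, 2.4, 2.4, 5.7, 10.1] stop at [-0.0021 -0.0031  0.2069] [ -0.0965 -10.1323  -2.0784] t 35.7417
True [-0.002  -0.0005] 36.05 [-0.0019 -0.0162  0.207 ] [-1.2476  0.835  -0.1665]
```

View pics/crop3.png

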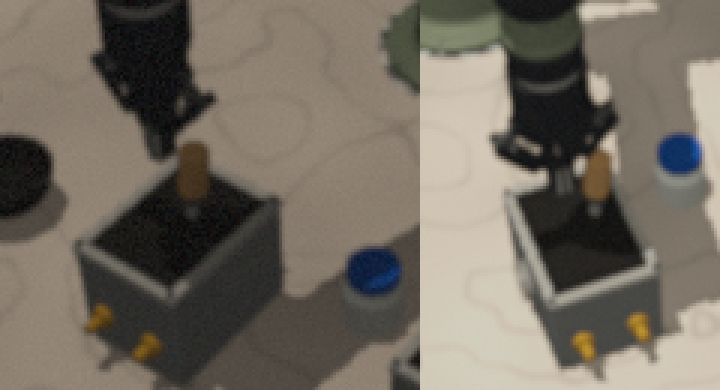

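The lever went across about 50 mm and met the left stop, with the grip at crop (193,170) and the fingers clear. Now I go round behind it and push it home.

Run:
```python
import h; from h import *
def go(x,y,z=.201,s=.1): r.move_linear(W(x,y,z),speed=s)
h.go=go
go(-.043,-.018,s=.15);go(-.043,.023,s=.15)
q,s=push(-.038,.023,(1,0),32,step=.0025,s=.06,lim=10)
go(q[0]-.02,q[1],s=.15);print(s,q,r.get_clock(),B(),F())
import cv2
for n in("scene","side"):
    c=r.camera(n);cv2.imwrite(f"pics/{n}4.png",c["pixels"][:,:,::-1])
a=cv2.imread("pics/scene4.png")[95:225,150:290];b=cv2.imread("pics/side4.png")[140:270,150:250]
cv2.imwrite("pics/crop4.png",cv2.resize(np.hstack([a,b]),None,fx=3,fy=3,interpolation=3))
```

```text
push [-0.2, -0.6, 0.1, 1.0, 0.8, 2.3, 2.8, 3.2, 1.9, 2.3, 2.3, 2.1, 1.9, 2.0, 2.5, 2.8, 2.8, 1.8, 1.9, 2.7, 2.7, 2.2, 2.2, 2.0, 1.5, 2.0, 0.9, 3.4, 5.0, 6.4, 8.7, 10.1] stop at [0.0385 0.0231 0.1996] [-10.0708   0.6997  -0.9721] t 45.025
True [0.042 0.023] 45.3083 [0.0234 0.0229 0.2019] [0.344  0.0959 1.246 ]
```

View pics/crop4.png

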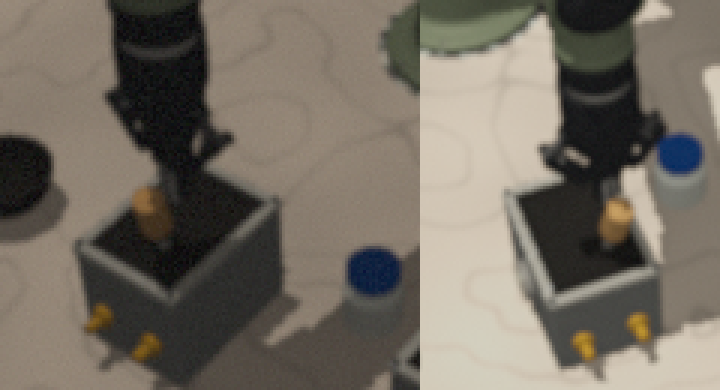

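Run:
```python
from h import *; from geo import *
for s,d in(((153,214),(195,222)),((193,170),(177,176)),):
    rs=[ray(C["scene"],(150+s[0]/3,95+s[1]/3)),ray(C["side"],(150+d[0]/3,140+d[1]/3))];q=tri(rs);print(q,(q[:2]-O)@ex,(q[:2]-O)@ey,[np.linalg.norm(np.cross(q-o,v)) for o,v in rs])
```

```text
[ 0.5461 -0.1585  0.1868] 0.04882813660006276 0.021449146356317464 [np.float64(0.0005454417369868526), np.float64(0.0005454417369865394)]
[ 0.4955 -0.1408  0.198 ] -0.004858683720673314 0.021810193132354876 [np.float64(4.3423173527012964e-05), np.float64(4.342317352673728e-05)]
```

The estimate puts it at or near home, but the force rose softly. I'll re-check the stop with the fingers slightly lower on the grip.

Run:
```python
import h; from h import *
def go(x,y,z=.19,s=.1): r.move_linear(W(x,y,z),speed=s)
h.go=go
go(.0215,.023,s=.15)
q,s=push(.0265,.023,(1,0),14,step=.002,s=.08,lim=12)
go(q[0]-.025,q[1],s=.15);print(s,q,r.get_clock(),B(),F())
```

```text
push [2.7, 5.2, 5.5, 7.8, 8.0, 10.5, 12.1] stop at [0.036  0.0231 0.1885] [-12.1266   0.7066   1.4465] t 47.4083
True [0.0405 0.023 ] 47.725 [0.0166 0.0229 0.1907] [0.7861 0.4825 0.2608]
```

Run:
```python
from h import *; from geo import *; import cv2
r.move_linear(W(-.03,.02,.27),speed=.25)
for n in("scene","side"):
    c=r.camera(n);cv2.imwrite(f"pics/{n}5.png",c["pixels"][:,:,::-1])
print(r.get_clock())
win={"scene":(150,240,95,190),"side":(150,235,140,225)}
for k in(0,3,4,5):
    rs=[]
    for n in("scene","side"):
        u0,u1,v0,v1=win[n];im=cv2.imread(f"pics/{n}{k}.png")[v0:v1,u0:u1]
        hsv=cv2.cvtColor(im,cv2.COLOR_BGR2HSV);m=cv2.inRange(hsv,(5,90,60),(25,255,255))
        N,L,S,Ce=cv2.connectedComponentsWithStats(m);i=1+np.argmax(S[1:,4]);uv=Ce[i]+[u0,v0];rs.append(ray(C[n],uv));print(n,k,uv,S[i])
    q=tri(rs);print(k,q,(q[:2]-O)@ex,(q[:2]-O)@ey)
a=cv2.imread("pics/scene5.png")[115:215,160:250];b=cv2.imread("pics/side5.png")[165:265,160:245]
cv2.imwrite("pics/crop5.png",cv2.resize(np.hstack([a,b]),None,fx=4,fy=4,interpolation=3))
```

```text
48.3417
scene 0 [213.0651 135.5207] [ 59  31   9  20 169]
side 0 [188.3033 191.6475] [ 33  43  11  18 122]
0 [ 0.4309 -0.1701  0.1941] -0.05643682770775134 -0.026843877942006204
scene 3 [213.8758 151.2157] [ 59  48  10  18 153]
side 3 [208.4884 198.6357] [ 54  49  10  18 129]
3 [ 0.4949 -0.1422  0.1988] -0.00490925923434366 0.020269036680792035
scene 4 [199.7987 164.6711] [ 44  62  13  17 149]
side 4 [214.6232 213.    ] [ 59  66  12  15 138]
4 [ 0.5475 -0.1604  0.194 ] 0.05072260958713528 0.020144295601001328
scene 5 [199.8874 164.4172] [ 44  62  12  17 151]
side 5 [214.5177 212.6028] [ 59  65  12  16 141]
5 [ 0.5469 -0.1602  0.1947] 0.05011407750724975 0.02016560552285844
```

View pics/crop5.png

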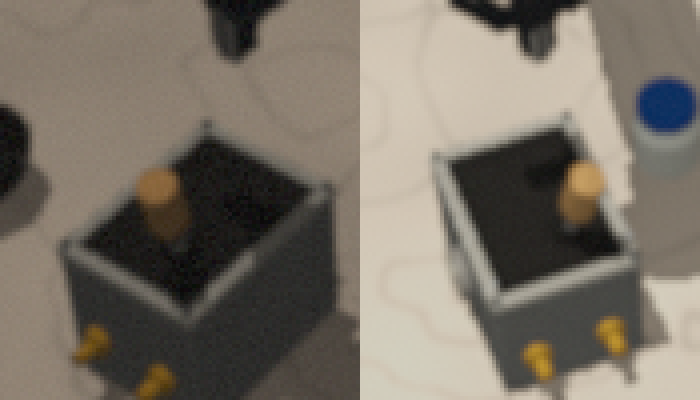

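The lever was in the same place after a 10 N push and a 12 N push, well above what moves it. So it's on the far stop, and nothing is touching it. Handing in.

```bash
python3 -c "
from station import r
print(r.job_done(), r.get_clock())"
```

```text
the job is handed in; nothing more can be done
the job is handed in; nothing more can be done
```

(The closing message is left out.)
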